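# Cull the short cleat, then hold a good one against the sprung fence

### The job

One of the three aluminium L-shaped cleats on the counter is cut short: first put it in the red reject bin. Then take either full-length cleat, stand it flat on the blue jig bed with its foot face square against the brass sprung fence and its ends level with the fence's ends, and push the fence back until the yellow pointer sits in the green band, never letting it reach the red; the program finishes while still holding the cleat pressed there, steady and with the fingers on the cleat only, as a third hand for the clerk who will drive the screws. Leave the other good cleat where it stands, and do not disturb the vials, stopper, gauge case or scoop.

Things in the scene. Friction and masses are not known exactly. Their poses are not given: they have to be found in the camera images.
- cleat_a: good aluminium L-shaped cleat, 50 mm long (y), about 155 g: foot 30 (x) x 26 high, on it a flange 14 thick centred at x = -8, up to 52 high, flush with the foot's back. Two dark screw holes. Origin: centre of the underside; x points out of the foot face, z up. Starts standing, x away from the robot, within 0.5 rad of world +x. Grip the flange across 14 or the ends across 50.
- cleat_b: the second good cleat: aluminium L-shaped cleat, 50 mm long (y), about 155 g: foot 30 (x) x 26 high, on it a flange 14 thick centred at x = -8, up to 52 high, flush with the foot's back. Two dark screw holes. Origin: centre of the underside; x points out of the foot face, z up. Starts standing, x away from the robot, within 0.5 rad of world +x. Grip the flange across 14 or the ends across 50.
- cleat_a_face (a point): centre of cleat_a's foot face (15 mm in front of its origin along x, 13 mm up), the face to press on the fence.
- cleat_b_face (a point): the same point on cleat_b.
- short_cleat: the odd one: same section as the good cleats (foot 30 x 26 high, flange 14 thick centred at x = -8 mm, 52 high in all) but only 32 mm long in y, one hole. About 100 g. Origin and axes as cleat_a's, foot face also looking away from the robot, up to 0.5 rad off +x.
- reject_bin: red open-topped plastic bin, fixed, 130 x 130 mm and 50 mm high, walls and floor about 4 to 5 mm. Origin: centre of its underside.
- jig: screwing jig, fixed. Blue bed 300 (x -105 to +195) x 110 mm, top 10 mm above the counter. Origin on the counter, on the centre line, under the fence's front face at rest; x is the way the fence is pushed, within 0.3 rad of world +x. Bed free in front of the fence. Behind it: guide housing 76 wide, x 60 to 105, top 46 high; white gauge strip x 108 to 186, 35 high, with green and red bands
- fence_face (a point): on the brass fence's front face, centre line, 23 mm above the counter (13 above the bed, level with a standing cleat's face point); moves with the fence, axes as the jig's. Fence plate 50 mm wide (y), 12 thick, 0.5 to 22.5 mm above the bed: a little lower than a cleat's foot (26).
- fence (a joint): how far the fence has been pushed back, m: 0 at rest (spring), stop at 0.036. Spring 600 N/m without preload or friction. The yellow pointer moves with it: green band 0.015 to 0.023 (9 to 14 N), red from 0.029.
- vial_a: bystander: green-capped clear rigid sample vial, 25 mm across, 60 mm high, standing; origin: centre of its underside.
- vial_b: bystander: second vial, the same.
- vial_c: bystander: third vial, the same.
- stopper: bystander: black rubber bin stopper, a tapered disc 44 mm across, 28 mm high; origin: centre of its underside.
- gauge_case: bystander: chrome feeler gauge case 100 (x) x 18 x 12 mm, lying; origin: centre of its underside.
- scoop: bystander: stainless scoop, pan 100 x 62 x 35 mm in +x from the origin, handle 90 mm to -x; origin: underside, at the back of the pan.
Mind the look-alikes: they are no part of the job. Leave any purple look-alike of the short_cleat alone.

How it is judged (in metres and radians):
On the way, in this order (a step that is already met when the one before it is completed fails the run):
1. the short cleat lies in the reject bin, let go (x of short_cleat in the frame of reject_bin between -0.06 and 0.06 m and y of short_cleat in the frame of reject_bin between -0.06 and 0.06 m and z of short_cleat in the frame of reject_bin between -0.002 and 0.04 m and contact force between the fingers and short_cleat below 0.2 N), for 0.3 s.
2. a full-length cleat stands square and centred against the fence, held by the fingers, with the pointer steady in the green band (((value of joint fence between 0.015 and 0.023 m and contact force between cleat_a and jig above 5 N and contact force between the fingers and cleat_a above 2 N and contact force between the arm and jig below 0.5 N and contact force between the fingers and jig below 0.5 N and x of cleat_a_face in the frame of fence_face between -0.004 and 0.003 m and y of cleat_a_face in the frame of fence_face between -0.008 and 0.008 m and z of cleat_a_face in the frame of fence_face between -0.004 and 0.004 m and angle between the x axis of cleat_a and the x axis of jig, either way round below 0.1 rad and angle between cleat_a's own z axis and vertical below 0.1 rad and linear speed of cleat_a below 0.02 m/s and distance of cleat_b from where it was at the start of the episode below 0.02 m) or (value of joint fence between 0.015 and 0.023 m and contact force between cleat_b and jig above 5 N and contact force between the fingers and cleat_b above 2 N and contact force between the arm and jig below 0.5 N and contact force between the fingers and jig below 0.5 N and x of cleat_b_face in the frame of fence_face between -0.004 and 0.003 m and y of cleat_b_face in the frame of fence_face between -0.008 and 0.008 m and z of cleat_b_face in the frame of fence_face between -0.004 and 0.004 m and angle between the x axis of cleat_b and the x axis of jig, either way round below 0.1 rad and angle between cleat_b's own z axis and vertical below 0.1 rad and linear speed of cleat_b below 0.02 m/s and distance of cleat_a from where it was at the start of the episode below 0.02 m))), for 0.8 s.
At the end, for the whole second after the job is handed in: Short cleat let go in the bin. One good cleat held by the fingers, upright (0.1 rad) on the bed (4 mm), face on the fence, square (0.1 rad), centred (8 mm), fence still at 15 to 23 mm; robot not touching the jig; the other good cleat within 20 mm of its start (all of step 1 and ((value of joint fence between 0.015 and 0.023 m and contact force between cleat_a and jig above 5 N and contact force between the fingers and cleat_a above 2 N and contact force between the arm and jig below 0.5 N and contact force between the fingers and jig below 0.5 N and x of cleat_a_face in the frame of fence_face between -0.004 and 0.003 m and y of cleat_a_face in the frame of fence_face between -0.008 and 0.008 m and z of cleat_a_face in the frame of fence_face between -0.004 and 0.004 m and angle between the x axis of cleat_a and the x axis of jig, either way round below 0.1 rad and angle between cleat_a's own z axis and vertical below 0.1 rad and linear speed of cleat_a below 0.02 m/s and distance of cleat_b from where it was at the start of the episode below 0.02 m) or (value of joint fence between 0.015 and 0.023 m and contact force between cleat_b and jig above 5 N and contact force between the fingers and cleat_b above 2 N and contact force between the arm and jig below 0.5 N and contact force between the fingers and jig below 0.5 N and x of cleat_b_face in the frame of fence_face between -0.004 and 0.003 m and y of cleat_b_face in the frame of fence_face between -0.008 and 0.008 m and z of cleat_b_face in the frame of fence_face between -0.004 and 0.004 m and angle between the x axis of cleat_b and the x axis of jig, either way round below 0.1 rad and angle between cleat_b's own z axis and vertical below 0.1 rad and linear speed of cleat_b below 0.02 m/s and distance of cleat_a from where it was at the start of the episode below 0.02 m))); the arm keeps its last pose, push and grip.
It fails at once if the fence is pushed into the red (29 mm or more) (value of joint fence above 0.029 m).
It fails at once if a vial, the stopper, the gauge case or the scoop is moved by more than 20 mm (distance of vial_a from where it was at the start of the episode above 0.02 m or distance of vial_b from where it was at the start of the episode above 0.02 m or distance of vial_c from where it was at the start of the episode above 0.02 m or distance of stopper from where it was at the start of the episode above 0.02 m or distance of gauge_case from where it was at the start of the episode above 0.02 m or distance of scoop from where it was at the start of the episode above 0.02 m).
It also fails if it takes over 58 s, if anything falls off the work surface, if the arm or the gripper's body presses on something with over 40 N, if the wrist force passes 120 N, or if a joint passes its speed limit or range.

### The arm

A 6-joint arm with a two-finger parallel gripper is mounted at the origin on the work surface. World frame = base frame: x ahead of the robot, y to its left, z up, the work surface at z = 0. Lengths are in mm, angles in rad, forces in N, time in s.
With the tool pointing down it reaches from about 425 to 950 mm from the base axis. Payload 14.7 kg.
Tool frame: the origin (TCP) lies on the centre line of the jaws, within the pads' length; the fingertips stand 8 mm ahead of it and the grasp point (between the pads) lies 11 mm behind it (env.tips_ahead is the z of the fingertips in the tool frame, in mm); z points along the fingers, y is the line along which they close (so a half turn about z gives the same grasp; the last joint's range is limited). The gripper opens to 85 mm and grips with 20 to 120 N. Pads are 22 mm wide; open, the fingers measure 114 mm over their backs; the gripper's body (76 mm by 85 mm) begins 54 mm behind the grasp point. The pads swing forward as they close: fully open they stand 13 mm farther back than shut.
Start: joints at [1.257, 0.48, 1.596, -0, 1.065, -0.047], TCP at [171.346, 627.003, 239.297] pointing down, gripper open.
Joint ranges: [-2.75, 2.75], [-0.82, 2.05], [0.23, 2.67], [-1.56, 4.7], [0.09, 2.69], [-2.92, 2.92]. Speed limits (rad/s): [1.89, 1.89, 2.39, 3.01, 3.01, 3.01].

### API

Orientations are given as a 3x3 rotation matrix whose columns are the frame's x, y, z axes.
In Python, from cell import status, optics, close_job, env gives the robot as it stands.
- The arm moves only by the tool jog_arm, never from a script. Its argument "targets" is a list of rows, each a list of 7 numbers: the shift along the tool's x, y, z normalised to -1 to 1, where 1 is 50 mm, then the turn, a rotation vector about the tool's x, y, z normalised to -1 to 1, where 1 is 0.1 rad, then the opening, from -1 (shut) to 1 (fully open). A call has 1 to 12 rows; each row shifts and turns the commanded pose from where the row before left it, along the tool's axes as they then stand; what a row does not reach is not made up. A row lasts 1/8 s, in which the tool goes at most 62.5 mm and 10.7 degrees, less where a joint would pass 70% of its speed; a pose out of reach is approached as far as the arm can. A call with a number of a shift or a turn outside -1 to 1 is refused whole. A call with a gripper value outside its range is refused whole. The fingers move at their own pace and stop on an object; "squeeze" is the grip in N (left out, the last holds). Time passes only in rows, so rows that do not move let the fingers close. It gives the time, the measured TCP pose, the force, the opening and the grip force at its end, in the units of the state.
- status.get_obs(): the state, without advancing time (a new reading comes with each control period).
- optics.get_image(name): name is "side" or "top" or "wrist"; returns a dict with "color" (384x512x3 uint8, red, green, blue), "mtx" (3x3 intrinsics, pixels), "R" (3x3) and "t" (3): a world point X has camera coordinates R X + t. Camera axes: x right, y down, z forward; pixel columns grow to the right and rows downward; lengths in mm; the calibration is good to about 2 mm. The wrist camera is an equidistant fisheye: a pixel r from the principal point sees the ray r / f radians off the axis. A picture is of the moment at which its call begins. There is no depth.
- close_job(): hands the job in; it is judged then, once.
The state is a dict: "time_s": time; "joints": joint angles; "dq": joint speeds; "tau": joint torques, N m; "tool_pos": TCP position; "tool_rot": TCP orientation; "contact_force": force on the tool from outside, world axes, zero at the start; "ft_torque": the same for the moment, N m; "finger_gap": opening from 0.0 (shut) to 1.0 (fully open); "gripper_force": force on a finger pad.
Only numpy, scipy, OpenCV 4.12 (cv2) and the standard library are available. Lean on these libraries where they do the work, as an engineer would, in place of code of your own. Each camera call takes 0.05 s, during which the arm holds its last target. There are 200 camera calls.

## Working session

There is one attempt and no reset: what is moved stays moved. The work goes in short steps, Python scripts to look and compute and a tool call to move; the robot and the scene stay as the last step left them, time stands still between calls to the robot, and variables do not carry over. Pictures are saved under pics/ and viewed, at most 10 in all, crops included, and the job is handed in when it is done.

Besides the shell and the picture viewer there is one more tool, called after "Request:" by a JSON object that holds its "name" and its "arguments", one argument or row to a line. jog_arm: Moves the arm, as the interface text tells. Its arguments: {"type":"object","properties":{"targets":{"type":"array"},"squeeze":{"type":"number"}},"required":["targets"]}

```bash
mkdir -p pics; cat > h.py <<'E'
import numpy as np, cv2
from cell import status, optics, close_job, env
def get(n):
    d=optics.get_image(n); return d
def save(d,name,crop=None,s=1):
    im=d["color"][...,::-1]
    if crop: im=im[crop[1]:crop[3],crop[0]:crop[2]]
    cv2.imwrite("pics/"+name,cv2.resize(im,None,fx=s,fy=s,interpolation=cv2.INTER_CUBIC))
def ray(d,u,v,z):
    K,R,t=[np.array(d[k],float) for k in("mtx","R","t")]
    c=-R.T@t; r=R.T@np.linalg.inv(K)@np.array([u,v,1.])
    return c+r*(z-c[2])/r[2]
def proj(d,X):
    K,R,t=[np.array(d[k],float) for k in("mtx","R","t")]
    p=K@(R@np.array(X,float)+t); return p[:2]/p[2]
E
python3 - <<'E'
from h import *
import pickle
for n in("top","side"):
    d=get(n); pickle.dump(d,open(n+".pkl","wb")); save(d,n+"0.png",s=1.56)
    R=np.array(d["R"]);print(n,-R.T@np.array(d["t"]),R.round(2).tolist(),np.array(d["mtx"]).round(0).tolist())
o=status.get_obs();print(o)
E
```

```text
top [ 482.78426302  -59.52293036 1185.84553967] [[-0.02, -1.0, 0.01], [-1.0, 0.02, -0.07], [0.07, -0.01, -1.0]] [[372.0, 0.0, 252.0], [0.0, 372.0, 197.0], [0.0, 0.0, 1.0]]
side [333.79584377 689.40482346 833.62449492] [[-0.95, -0.31, -0.01], [-0.22, 0.67, -0.71], [0.23, -0.67, -0.71]] [[376.0, 0.0, 251.0], [0.0, 376.0, 187.0], [0.0, 0.0, 1.0]]
{'time_s': 0.1, 'joints': array([ 1.25743318e+00,  4.80766288e-01,  1.59679524e+00,  4.97526253e-06,
        1.06508412e+00, -4.66130646e-02]), 'dq': array([ 0.00017184, -0.00270154, -0.00128833,  0.00056126,  0.00016104,
       -0.00193894]), 'tau': array([ 7.01287699e-04, -9.52244854e+01, -4.31044865e+01,  4.59213970e-05,
        5.25031370e-03,  9.59129420e-05]), 'tool_pos': array([171.21844527, 626.68601396, 238.74421807]), 'tool_rot': array([[-9.64632015e-01,  2.63600015e-01, -3.28737559e-04],
       [ 2.63600214e-01,  9.64631498e-01, -1.00037799e-03],
       [ 5.34109509e-05, -1.05165193e-03, -9.99999446e-01]]), 'contact_force': array([-0.01176035,  0.54811034, -0.15865684]), 'ft_torque': array([ 0.00663305,  0.05708453, -0.01372547]), 'gripper_force': 0.0, 'finger_gap': 1.0008915594055732}
```

View pics/top0.png

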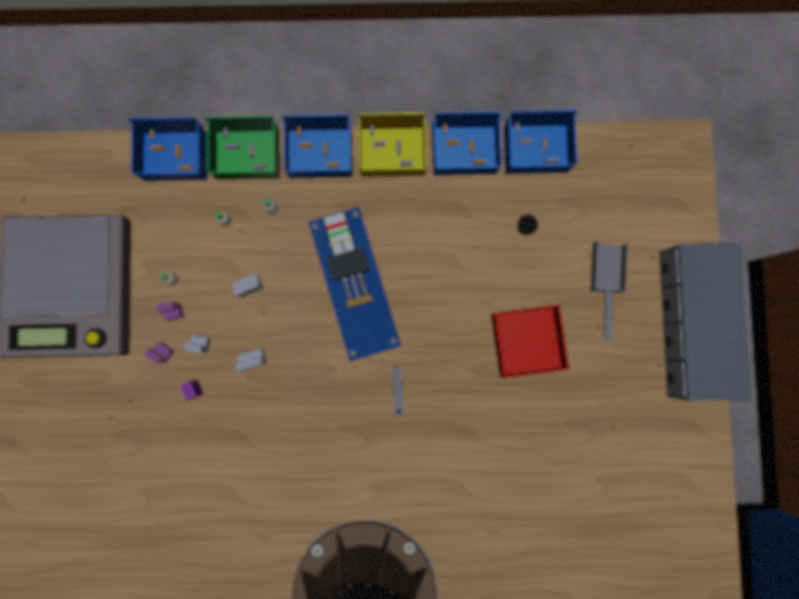

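View pics/side0.png

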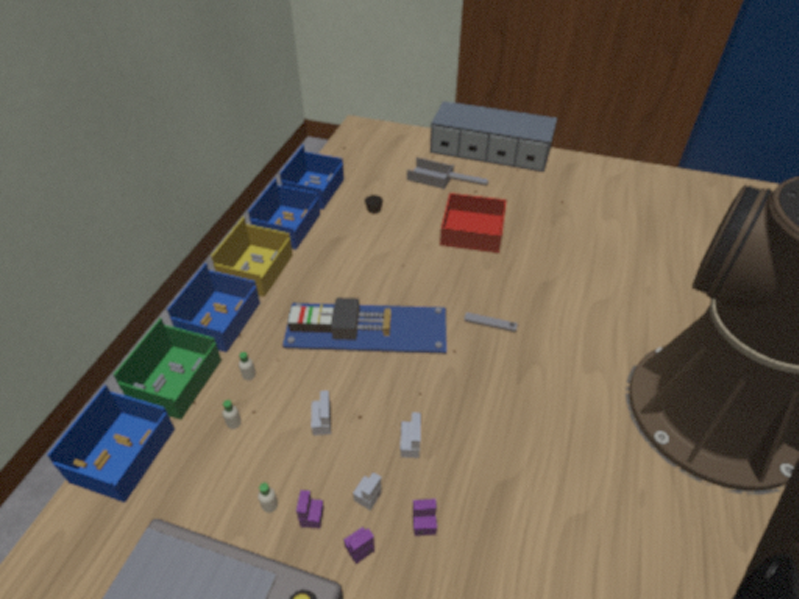

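Top view, shown at 1.56x. There are three silver L-cleats at about (247,285), (250,360) and (196,343). The purple look-alikes are at (168,311), (158,352) and (191,390). The jig fence is at (358,300) and the red bin at (530,341). The candidate for the short cleat is the silver one at (196,343), side view (368,490), because it looks shortest. I'll confirm it in a crop with measurements.

```bash
python3 - <<'E'
from h import *
import pickle
d=pickle.load(open("top.pkl","rb"))
save(d,"crop1.png",(85,160,190,270),6 if 0 else 5)
hsv=cv2.cvtColor(d["color"],cv2.COLOR_RGB2HSV)
def blobs(m,box,zz,amin=30):
    mm=np.zeros_like(m);x0,y0,x1,y1=box;mm[y0:y1,x0:x1]=m[y0:y1,x0:x1]
    cs,_=cv2.findContours(mm,cv2.RETR_EXTERNAL,cv2.CHAIN_APPROX_NONE)
    for c in cs:
        if cv2.contourArea(c)<amin: continue
        P=np.array([ray(d,*p[0],zz)[:2] for p in c],np.float32)
        r=cv2.minAreaRect(P); print(np.mean(c[:,0],0).round(1),np.round(r[0],1),np.round(r[1],1),round(r[2],1))
s,v=hsv[...,1],hsv[...,2]
print("silver");blobs(((s<70)&(v>120)).astype(np.uint8),(90,165,190,270),26)
h=hsv[...,0]
print("red");blobs((((h<8)|(h>172))&(s>150)&(v>80)).astype(np.uint8),(300,180,380,260),50)
print("blue");blobs(((h>100)&(h<130)&(s>120)).astype(np.uint8),(190,125,265,240),10)
print("brass");blobs(((h>12)&(h<28)&(s>140)&(v>120)).astype(np.uint8),(210,180,245,205),32,5)
E
```

```text
silver
[158.3 230.1] [469.  220.3] [32.5 58.5] 19.8
[124.  220.1] [501.3 326. ] [37.5 39.7] 62.4
[156.3 181.4] [620.5 225.6] [27.2 59.3] 23.5
red
[340.  218.4] [ 492.3 -339. ] [128.8 132.4] 6.1
blue
[226.4 180.6] [617.7   6.8] [292.3 102.8] 15.6
brass
```

View pics/crop1.png

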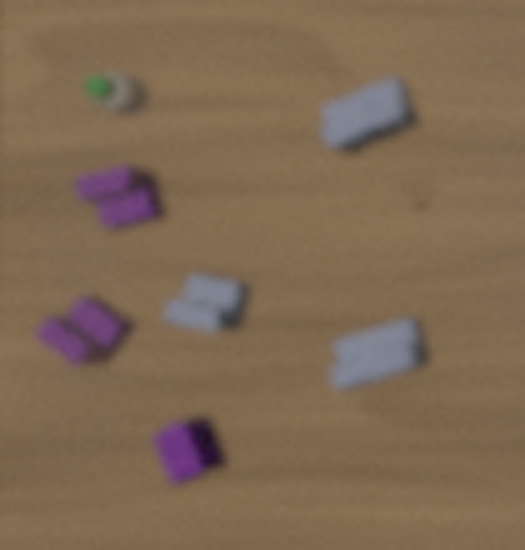

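The enlarged crop confirms it. The silver L at (124,220) raw has an end-to-end length of about 35 mm, against 59 mm for the other two, so it is the short cleat. The purple blocks are decoys. Next I'll hover over it for the wrist camera.

Request:
{"name": "jog_arm", "arguments": {
  "targets": [
    [-0.88, -0.45, 0, 0, 0, 0, 1],
    [-0.88, -0.45, 0, 0, 0, 0, 1],
    [-0.88, -0.45, 0, 0, 0, 0, 1],
    [-0.88, -0.45, 0, 0, 0, 0, 1],
    [-0.88, -0.45, 0, 0, 0, 0, 1],
    [-0.88, -0.45, 0, 0, 0, 0, 1],
    [-0.88, -0.45, 0, 0, 0, 0, 1],
    [-0.88, -0.45, 0, 0, 0, 0, 1],
    [-0.88, -0.45, 0, 0, 0, 0, 1],
    [0, 0, 0, 0, 0, 1, 1],
    [0, 0, 0, 0, 0, 1, 1],
    [0, 0, 0, 0, 0, 1, 1]
  ]
}}

```text
time_s: 1.6
tool_pos: [499.9, 326.9, 238.9]
tool_rot: [[-0.842, 0.54, -0.001], [0.54, 0.842, -0.0], [0.0, -0.001, -1.0]]
contact_force: [-0.1, -0.4, 0.1]
finger_gap: 1.001
gripper_force: 0.0
```

Request:
{"name": "jog_arm", "arguments": {
  "targets": [
    [0, 0, 0, 0, 0, 1, 1],
    [0, 0, 0, 0, 0, 1, 1],
    [0, 0, 0, 0, 0, 1, 1],
    [0, 0, 0, 0, 0, 1, 1],
    [0, 0, 0, 0, 0, 1, 1],
    [0, 0, 0, 0, 0, 1, 1],
    [0, 0, 0, 0, 0, 1, 1],
    [0, 0, 0, 0, 0, 1, 1],
    [0, 0, 0, 0, 0, 1, 1],
    [0, 0, 0, 0, 0, 1, 1],
    [0, 0, 0, 0, 0, 1, 1],
    [0, 0, 0, 0, 0, 0.7, 1]
  ]
}}

```text
time_s: 3.1
tool_pos: [499.8, 327.1, 239.0]
tool_rot: [[0.168, 0.986, -0.001], [0.986, -0.168, -0.0], [-0.0, -0.0, -1.0]]
contact_force: [-0.2, 0.1, -0.1]
finger_gap: 1.0
gripper_force: 0.0
```

```bash
cat >> h.py <<'E'
def wray(d,u,v,z):
    K,R,t=[np.array(d[k],float) for k in("mtx","R","t")]
    x,y=(u-K[0,2])/K[0,0],(v-K[1,2])/K[1,1]; th=np.hypot(x,y)
    k=np.sinc(th/np.pi); r=R.T@np.array([x*k,y*k,np.cos(th)]); c=-R.T@t   # sin(th)/th
    return c+r*(z-c[2])/r[2]
E
python3 - <<'E'
from h import *
import pickle
d=get("wrist");pickle.dump(d,open("w1.pkl","wb"));save(d,"w1.png",s=1.56)
o=status.get_obs();print(env.tips_ahead,o["time_s"],o["tool_pos"].round(1),o["tool_rot"].round(3).tolist(),o["joints"].round(2))
print(-np.array(d["R"]).T@d["t"],d["mtx"],np.round(d["R"],2).tolist())
E
```

```text
8.0 3.15 [499.8 327.2 239. ] [[0.171, 0.985, -0.001], [0.985, -0.171, -0.0], [-0.0, -0.0, -1.0]] [ 0.53  0.41  1.72 -0.    1.01  0.7 ]
[512.96432361 407.40777708 374.42614835] [[297.31863964   0.         254.56251604]
 [  0.         297.31863964 190.10278095]
 [  0.           0.           1.        ]] [[0.99, -0.17, -0.0], [-0.16, -0.94, 0.32], [-0.05, -0.31, -0.95]]
```

View pics/w1.png

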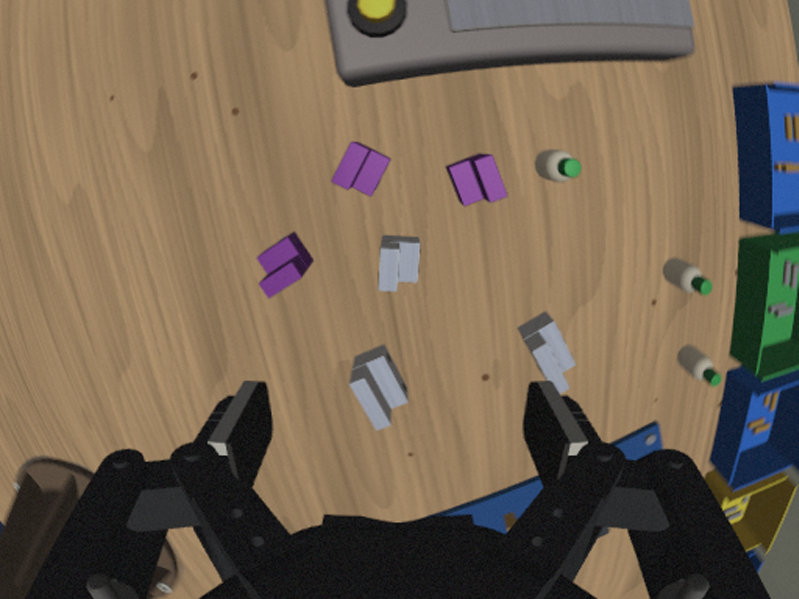

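The wrist view at 1.56x shows the short cleat at (400,263), one good cleat at (378,388) and the other at (548,350). The jig is at the lower right. I'll enlarge it to read the corners.

```bash
python3 - <<'E'
from h import *
import pickle
d=pickle.load(open("w1.pkl","rb"))
save(d,"w1c.png",(215,140,375,280),5)
E
```

```text
(no output)
```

View pics/w1c.png

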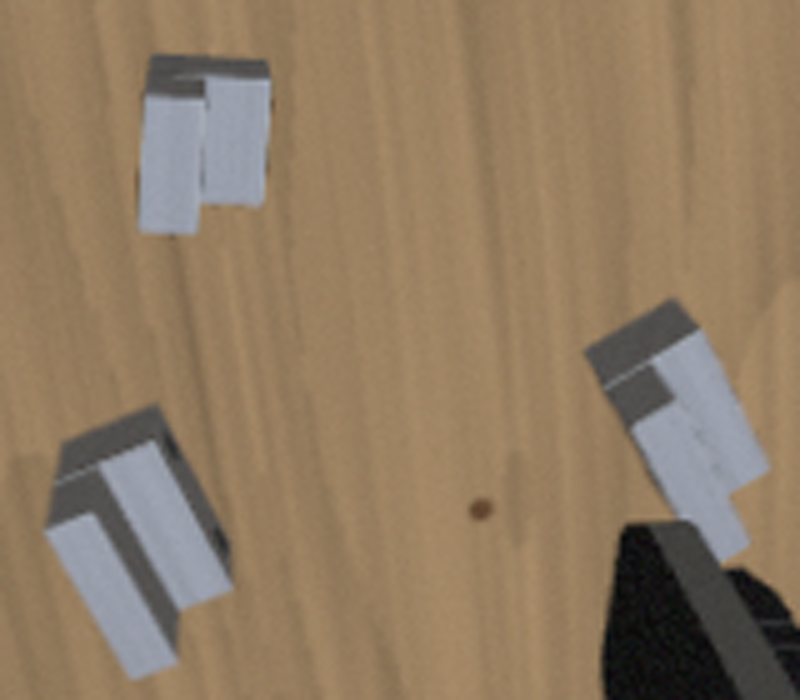

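```bash
cat >> h.py <<'E'
def quad(d,pts,off,s,z):
    return np.array([wray(d,off[0]+(a+.5)/s-.5,off[1]+(b+.5)/s-.5,z)[:2] for a,b in pts])
E
python3 - <<'E'
from h import *
import pickle
d=pickle.load(open("w1.pkl","rb"));o=(215,140)
for n,f,ft in(("short",[(147,96),(205,97),(198,235),(138,233)],[(269,78),(265,206)]),
 ("near",[(46,530),(97,514),(178,660),(133,680)],[(155,440),(233,590)]),
 ("far",[(632,428),(678,403),(750,545),(725,562)],[(700,333),(768,467)])):
    Q=quad(d,f,o,5,52);E=quad(d,ft,o,5,26);c=Q.mean(0)
    y=(Q[0]+Q[1]-Q[2]-Q[3])/2; y2=E[0]-E[1]
    yaw=[np.arctan2(-v[0],v[1]) for v in(y,y2)]
    x=np.array([np.cos(yaw[0]),np.sin(yaw[0])])
    print(n,"flange c",c.round(1),"len",np.linalg.norm(y).round(1),np.linalg.norm(y2).round(1),"thick",np.linalg.norm((Q[1]+Q[2]-Q[0]-Q[3])/2).round(1),"yaw",np.round(yaw,3),"from face mid:",(E.mean(0)-23*x).round(1))
E
```

```text
short flange c [491.9 322.9] len 32.1 32.0 thick 13.3 yaw [-0.23  -0.186] from face mid: [491.4 323.2]
near flange c [457.8 214.4] len 48.6 50.1 thick 13.5 yaw [0.26  0.257] from face mid: [457.2 214.5]
far flange c [608.6 218.9] len 49.5 47.6 thick 10.5 yaw [0.442 0.401] from face mid: [607.  217.6]
```

Request:
{"name": "jog_arm", "arguments": {
  "targets": [
    [-0.11, -0.14, 0, 0, 0, 0.3, -0.1],
    [0, 0, 0.8, 0, 0, 0, -0.1],
    [0, 0, 0.8, 0, 0, 0, -0.1],
    [0, 0, 0.8, 0, 0, 0, -0.1],
    [0, 0, 0.8, 0, 0, 0, -0.1],
    [0, 0, 0.5, 0, 0, 0, -0.1],
    [0, 0, 0.3, 0, 0, 0, -0.1],
    [0, 0, 0, 0, 0, 0, -0.1],
    [0, 0, 0, 0, 0, 0, -1],
    [0, 0, 0, 0, 0, 0, -1],
    [0, 0, 0, 0, 0, 0, -1],
    [0, 0, 0, 0, 0, 0, -1]
  ],
  "squeeze": 50
}}

```text
time_s: 4.65
tool_pos: [492.8, 323.3, 40.5]
tool_rot: [[0.195, 0.981, 0.002], [0.981, -0.195, 0.001], [0.001, 0.001, -1.0]]
contact_force: [-0.7, -0.5, 7.8]
finger_gap: 0.152
gripper_force: 49.6
```

Request:
{"name": "jog_arm", "arguments": {
  "targets": [
    [0, 0, 0, 0, 0, 0, -1],
    [0, 0, 0, 0, 0, 0, -1],
    [0, 0, 0, 0, 0, 0, -1],
    [0, 0, -0.4, 0, 0, 0, -1],
    [0, 0, -0.8, 0, 0, 0, -1],
    [0, 0, -0.8, 0, 0, 0, -1],
    [0, 0, -0.8, 0, 0, 0, -1]
  ]
}}

```text
time_s: 5.52
tool_pos: [492.1, 323.0, 181.3]
tool_rot: [[0.195, 0.981, 0.001], [0.981, -0.195, 0.0], [0.001, 0.001, -1.0]]
contact_force: [-0.3, -0.3, -0.9]
finger_gap: 0.151
gripper_force: 48.8
```

Request:
{"name": "jog_arm", "arguments": {
  "targets": [
    [-0.93, 0.173, 0, 0, 0, 0, -1],
    [-0.93, 0.173, 0, 0, 0, 0, -1],
    [-0.93, 0.173, 0, 0, 0, 0, -1],
    [-0.93, 0.173, 0, 0, 0, 0, -1],
    [-0.93, 0.173, 0, 0, 0, 0, -1],
    [-0.93, 0.173, 0, 0, 0, 0, -1],
    [-0.93, 0.173, 0, 0, 0, 0, -1],
    [-0.93, 0.173, 0, 0, 0, 0, -1],
    [-0.93, 0.173, 0, 0, 0, 0, -1],
    [-0.93, 0.173, 0, 0, 0, 0, -1],
    [-0.93, 0.173, 0, 0, 0, 0, -1],
    [-0.93, 0.173, 0, 0, 0, 0, -1]
  ]
}}

```text
time_s: 7.02
tool_pos: [485.2, -246.2, 180.0]
tool_rot: [[0.195, 0.981, 0.001], [0.981, -0.195, -0.0], [-0.0, 0.001, -1.0]]
contact_force: [0.3, 0.1, -0.6]
finger_gap: 0.153
gripper_force: 48.9
```

Request:
{"name": "jog_arm", "arguments": {
  "targets": [
    [-0.93, 0.173, 0, 0, 0, 0, -1],
    [-0.93, 0.173, 0, 0, 0, 0, -1],
    [0, 0, 0, 0, 0, 0, -1],
    [0, 0, 0, 0, 0, 0, -1]
  ]
}}

```text
time_s: 7.52
tool_pos: [483.9, -338.9, 179.5]
tool_rot: [[0.195, 0.981, 0.0], [0.981, -0.195, 0.0], [0.0, -0.0, -1.0]]
contact_force: [-0.2, 0.3, -0.9]
finger_gap: 0.153
gripper_force: 48.9
```

```bash
python3 - <<'E'
from h import *
d=get("wrist");save(d,"w2.png",s=1.56)
h=cv2.cvtColor(d["color"],cv2.COLOR_RGB2HSV)
m=((((h[...,0]<8)|(h[...,0]>172))&(h[...,1]>150)&(h[...,2]>60))*255).astype(np.uint8)
cs,_=cv2.findContours(m,cv2.RETR_EXTERNAL,cv2.CHAIN_APPROX_NONE);c=max(cs,key=cv2.contourArea)
P=np.array([wray(d,*p[0],50)[:2] for p in c],np.float32);r=cv2.minAreaRect(P);print(r,cv2.boxPoints(r))
E
```

```text
((489.82354736328125, -338.2754821777344), (129.6814422607422, 131.4691162109375), 6.228410243988037) [[ 418.2339  -279.96365]
 [ 432.49725 -410.65677]
 [ 561.4132  -396.5873 ]
 [ 547.14984 -265.8942 ]]
```

View pics/w2.png

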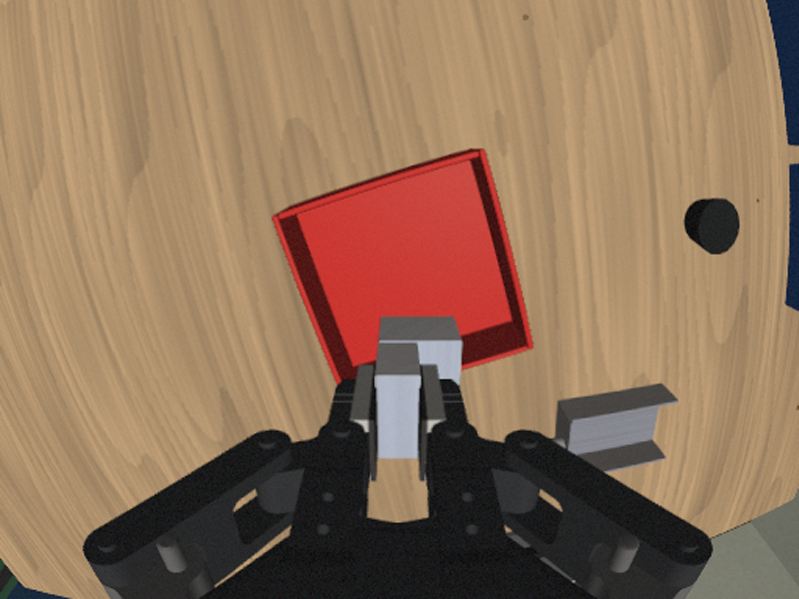

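The short cleat is held squarely over the red bin, whose measured centre is (490,-338). Now I'll lower and release it.

Request:
{"name": "jog_arm", "arguments": {
  "targets": [
    [0, 0, 0.7, 0, 0, 0, -1],
    [0, 0, 0.8, 0, 0, 0, -1],
    [0, 0, 0.7, 0, 0, 0, -1],
    [0, 0, 0.4, 0, 0, 0, -1],
    [0, 0, 0, 0, 0, 0, -1],
    [0, 0, 0, 0, 0, 0, -0.3],
    [0, 0, 0, 0, 0, 0, -0.3],
    [0, 0, 0, 0, 0, 0, -0.3],
    [0, 0, 0, 0, 0, 0, -0.3],
    [0, 0, -0.5, 0, 0, 0, -0.3],
    [0, 0, -0.8, 0, 0, 0, -0.3],
    [0, 0, -0.8, 0, 0, 0, -0.3]
  ]
}}

```text
time_s: 9.07
tool_pos: [483.9, -339.0, 155.4]
tool_rot: [[0.195, 0.981, -0.0], [0.981, -0.195, 0.0], [0.0, -0.0, -1.0]]
contact_force: [0.6, -0.1, -0.4]
finger_gap: 0.352
gripper_force: 0.0
```

Request:
{"name": "jog_arm", "arguments": {
  "targets": [
    [0, 0, -0.8, 0, 0, 0, 0],
    [0, 0, 0, 0, 0, 0, 0],
    [0, 0, 0, 0, 0, 0, 0]
  ]
}}

```text
time_s: 9.45
tool_pos: [483.9, -339.0, 194.0]
tool_rot: [[0.195, 0.981, -0.0], [0.981, -0.195, 0.0], [0.0, -0.0, -1.0]]
contact_force: [-0.2, 0.4, -0.8]
finger_gap: 0.5
gripper_force: 0.0
```

```bash
python3 - <<'E'
from h import *
d=get("wrist");save(d,"w3.png",(150,60,400,280),2)
import pickle;pickle.dump(d,open("w3.pkl","wb"))
E
```

```text
(no output)
```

View pics/w3.png

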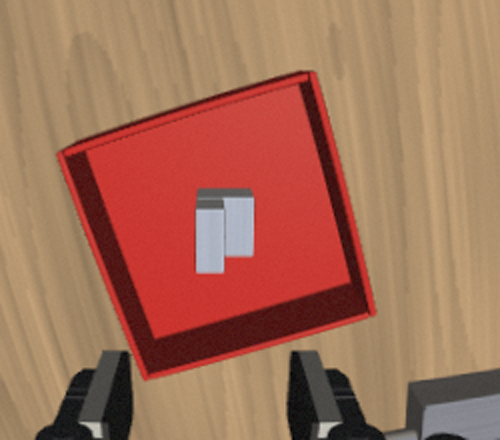

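The picture shows the short cleat standing free in the bin, near its centre at (225,232). Next stop is over the jig, to measure it with the wrist camera.

Request:
{"name": "jog_arm", "arguments": {
  "targets": [
    [0.96, 0.067, 0, 0, 0, 0, 0],
    [0.96, 0.067, 0, 0, 0, 0, 0],
    [0.96, 0.067, 0, 0, 0, 0, 0],
    [0.96, 0.067, 0, 0, 0, 0, 0],
    [0.96, 0.067, 0, 0, 0, 0, 0],
    [0.96, 0.067, 0, 0, 0, 0, 0],
    [0, 0, 0, 0, 0, 0, 0],
    [0, 0, 0, 0, 0, 0, 0]
  ]
}}

```text
time_s: 10.5
tool_pos: [559.3, -60.6, 193.3]
tool_rot: [[0.194, 0.981, -0.002], [0.981, -0.194, 0.0], [-0.0, -0.002, -1.0]]
contact_force: [0.0, -0.7, -0.1]
finger_gap: 0.498
gripper_force: 0.0
```

```bash
python3 - <<'E'
from h import *
d=get("wrist");save(d,"w4.png",(160,80,420,275),3)
import pickle;pickle.dump(d,open("w4.pkl","wb"))
E
```

```text
(no output)
```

View pics/w4.png

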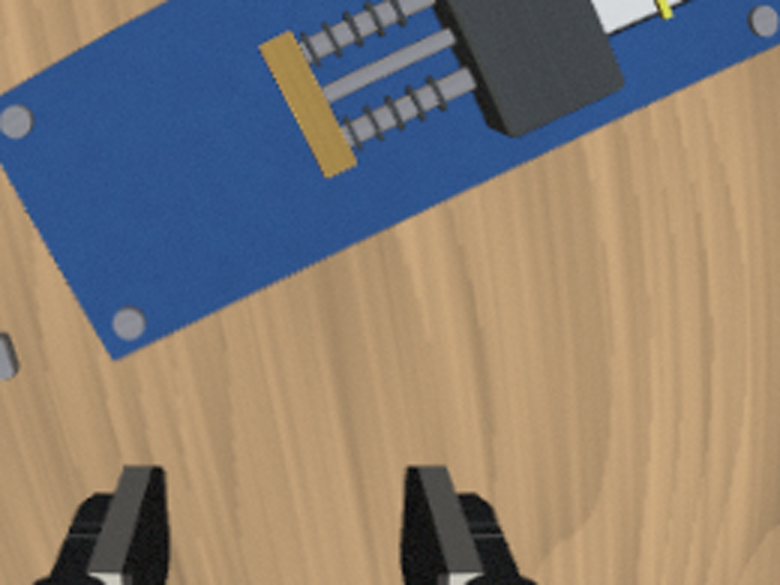

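The fence top corners in the crop are (259,45), (291,31), (356,165) and (327,178). The bed's lower edge runs from (112,360) to (780,48).

```bash
python3 - <<'E'
from h import *
import pickle
d=pickle.load(open("w4.pkl","rb"));o=(160,80)
Q=quad(d,[(259,45),(291,31),(356,165),(327,178)],o,3,32.5)
y=(Q[0]+Q[1]-Q[2]-Q[3])/2;x=(Q[1]+Q[2]-Q[0]-Q[3])/2
print("fence front mid",(Q[0]+Q[3])/2,"len",np.linalg.norm(y),np.linalg.norm(x),"yaw",np.arctan2(-y[0],y[1]))
E=quad(d,[(112,360),(450,204),(775,50)],o,3,10);e=E[2]-E[0];print(E,"yaw edge",np.arctan2(e[1],e[0]),np.linalg.norm(e), np.arctan2(*(E[1]-E[0])[::-1]))
# distance centre line to edge (expect 55), to front corner along x (expect 105)
f=(Q[0]+Q[3])/2;yaw=np.arctan2(e[1],e[0]);R=np.array([[np.cos(yaw),np.sin(yaw)],[-np.sin(yaw),np.cos(yaw)]]);print(R@(E[0]-f))
E
```

```text
fence front mid [572.61731025  -3.00130139] len 49.7571802884689 11.037249241044808 yaw 0.26666770687795255
[[485.88239164 -83.24577607]
 [622.36330621 -48.12111539]
 [762.87966773  -8.24731839]] yaw edge 0.2644156033885077 286.97083409110974 0.25189317259698785
[-104.6919912   -54.78785269]
```

Request:
{"name": "jog_arm", "arguments": {
  "targets": [
    [0.834, -0.511, 0, 0, 0, 0, -0.1],
    [0.834, -0.511, 0, 0, 0, 0, -0.1],
    [0.834, -0.511, 0, 0, 0, 0, -0.1],
    [0.834, -0.511, 0, 0, 0, 0, -0.1],
    [0.834, -0.511, 0, 0, 0, 0, -0.1],
    [0.834, -0.511, 0, 0, 0, 0, -0.1],
    [0, 0, 0, 0, 0, -1, -0.1],
    [0, 0, 0, 0, 0, -1, -0.1],
    [0, 0, 0, 0, 0, -1, -0.1],
    [0, 0, 0, 0, 0, -1, -0.1],
    [0, 0, 0, 0, 0, -0.6, -0.1],
    [0, 0, 0, 0, 0, 0, -0.1]
  ]
}}

```text
time_s: 12.05
tool_pos: [458.5, 213.7, 194.1]
tool_rot: [[-0.259, 0.966, -0.0], [0.966, 0.259, -0.0], [-0.0, -0.0, -1.0]]
contact_force: [-0.5, 0.7, -1.1]
finger_gap: 0.448
gripper_force: 0.0
```

Request:
{"name": "jog_arm", "arguments": {
  "targets": [
    [0, 0, 0, 0, 0, 0, -0.1]
  ]
}}

```text
time_s: 12.18
tool_pos: [458.4, 214.1, 194.2]
tool_rot: [[-0.259, 0.966, -0.0], [0.966, 0.259, -0.0], [-0.0, -0.0, -1.0]]
contact_force: [-0.0, 0.3, -0.1]
finger_gap: 0.451
gripper_force: 0.0
```

```bash
python3 - <<'E'
from h import *
d=get("wrist");save(d,"w5.png",(180,100,340,240),5)
import pickle;pickle.dump(d,open("w5.pkl","wb"))
E
```

```text
(no output)
```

View pics/w5.png

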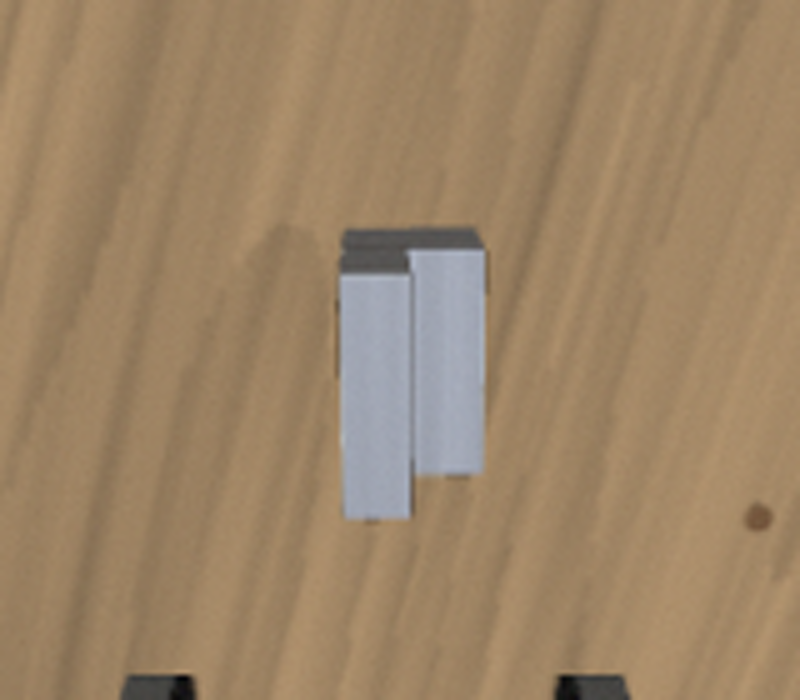

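The cleat is square in view, with flange top corners (340,273), (410,272), (411,519) and (345,519).

```bash
python3 - <<'E'
from h import *
import pickle
d=pickle.load(open("w5.pkl","rb"));o=(180,100)
Q=quad(d,[(340,273),(410,272),(411,519),(345,519)],o,5,52)
y=(Q[0]+Q[1]-Q[2]-Q[3])/2;s=status.get_obs()
T=s["tool_rot"];print(Q.mean(0),np.linalg.norm(y),np.arctan2(-y[0],y[1]),"tool dx dy",T[:2,:2].T@(Q.mean(0)-s["tool_pos"][:2]),np.arctan2(T[1,1],T[0,1]))
E
```

```text
[458.16403876 214.33461763] 50.071131971706045 0.27417261943263266 tool dx dy [ 0.1506651  -0.23122348] 0.2620255404263881
```

Request:
{"name": "jog_arm", "arguments": {
  "targets": [
    [0, 0, 0.9, 0, 0, 0, -0.1],
    [0, 0, 0.9, 0, 0, 0, -0.1],
    [0, 0, 0.7, 0, 0, 0, -0.1],
    [0, 0, 0.4, 0, 0, 0, -0.1],
    [0, 0, 0.13, 0, 0, 0, -0.1],
    [0, 0, 0, 0, 0, 0, -0.1],
    [0, 0, 0, 0, 0, 0, -1],
    [0, 0, 0, 0, 0, 0, -1],
    [0, 0, 0, 0, 0, 0, -1],
    [0, 0, 0, 0, 0, 0, -1],
    [0, 0, 0, 0, 0, 0, -1],
    [0, 0, 0, 0, 0, 0, -1]
  ],
  "squeeze": 80
}}

```text
time_s: 13.72
tool_pos: [458.8, 214.9, 43.8]
tool_rot: [[-0.261, 0.965, 0.001], [0.965, 0.261, 0.001], [0.0, 0.002, -1.0]]
contact_force: [-2.0, -0.4, 6.2]
finger_gap: 0.142
gripper_force: 78.4
```

Request:
{"name": "jog_arm", "arguments": {
  "targets": [
    [0, 0, -0.4, 0, 0, 0, -1],
    [0, 0, -0.8, 0, 0, 0, -1],
    [-0.958, 0.024, 0, 0, 0, 0, -1],
    [-0.958, 0.024, 0, 0, 0, 0, -1],
    [-0.958, 0.024, 0, 0, 0, 0, -1],
    [-0.958, 0.024, 0, 0, 0, 0, -1],
    [-0.958, 0.024, 0, 0, 0, 0, -1],
    [0, 0, 0, 0, 0, 0, -1],
    [0, 0, 0, 0, 0, 0, -1]
  ]
}}

```text
time_s: 14.85
tool_pos: [526.4, -15.0, 103.2]
tool_rot: [[-0.26, 0.966, 0.0], [0.966, 0.26, 0.0], [0.0, 0.0, -1.0]]
contact_force: [-0.5, 0.1, -2.2]
finger_gap: 0.147
gripper_force: 78.8
```

```bash
python3 - <<'E'
from h import *
d=get("wrist");save(d,"w6.png",(160,130,420,325),3)
import pickle;pickle.dump(d,open("w6.pkl","wb"))
print(status.get_obs()["tool_pos"])
E
```

```text
[526.28550388 -14.41692806 103.09278096]
```

View pics/w6.png

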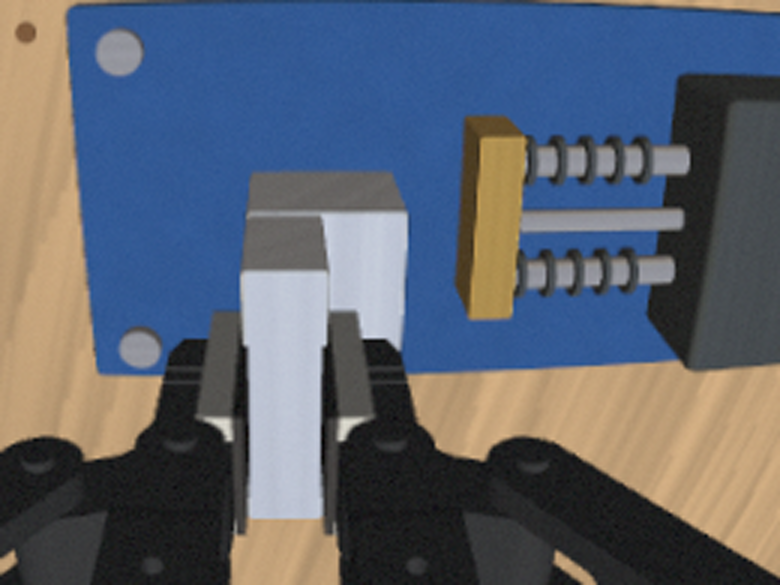

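The cleat is held upright and parallel to the fence. Flange top corners are (240,270), (328,268), (322,518) and (248,519), and the fence's front top edge runs from (483,136) to (468,318). All 10 views are now used, so from here I go by numbers.

```bash
python3 - <<'E'
from h import *
import pickle
d=pickle.load(open("w6.pkl","rb"));o=(160,130);s=status.get_obs();T=s["tool_rot"]
Q=quad(d,[(240,270),(328,268),(322,518),(248,519)],o,3,111.3);y=(Q[0]+Q[1]-Q[2]-Q[3])/2
F=quad(d,[(483,136),(468,318)],o,3,32.5);e=F[0]-F[1];f=F.mean(0)
print("flange c in tool",T[:2,:2].T@(Q.mean(0)-s["tool_pos"][:2]),np.linalg.norm(y),np.arctan2(-y[0],y[1]))
E=quad(d,[(407,211)],o,3,85.3)[0];print("foot front +y corner in tool",T[:2,:2].T@(E-s["tool_pos"][:2]))
print("fence",f,np.linalg.norm(e),np.arctan2(-e[0],e[1]),"in tool",T[:2,:2].T@(f-s["tool_pos"][:2]))
f=np.array([572.6,-3.0]);print("fence old in tool",T[:2,:2].T@(f-s["tool_pos"][:2]))
E
```

```text
flange c in tool [-0.92523628 -0.43304881] 50.286139826051205 0.2669921516134718
foot front +y corner in tool [24.24115931 22.14252308]
fence [572.56019023  -2.54224121] 49.452113530197096 0.26027538248838517 in tool [-0.61967266 47.76997787]
fence old in tool [-1.07194671 47.68888469]
```

Request:
{"name": "jog_arm", "arguments": {
  "targets": [
    [0, 0, 0.5, 0, 0, 0, -1],
    [0, 0, 0.3, 0, 0, 0, -1],
    [0, 0, 0.12, 0, 0, 0, -1],
    [0, 0, 0, 0, 0, 0, -1],
    [0, 0, 0, 0, 0, 0, -1]
  ]
}}

```text
time_s: 15.52
tool_pos: [526.9, -14.8, 57.3]
tool_rot: [[-0.261, 0.965, 0.001], [0.965, 0.261, -0.0], [-0.0, 0.001, -1.0]]
contact_force: [-0.3, 0.4, -1.9]
finger_gap: 0.14
gripper_force: 78.7
```

Request:
{"name": "jog_arm", "arguments": {
  "targets": [
    [0, 0, 0.04, 0, 0, 0, -1],
    [0, 0, 0, 0, 0, 0, -1],
    [0, 0, 0, 0, 0, 0, -1]
  ]
}}

```text
time_s: 15.9
tool_pos: [526.7, -15.0, 54.9]
tool_rot: [[-0.261, 0.965, 0.0], [0.965, 0.261, -0.0], [-0.0, 0.0, -1.0]]
contact_force: [-0.7, 0.5, -1.6]
finger_gap: 0.137
gripper_force: 78.7
```

Request:
{"name": "jog_arm", "arguments": {
  "targets": [
    [0, 0, 0.02, 0, 0, 0, -1],
    [0, 0, 0, 0, 0, 0, -1],
    [0, 0, 0, 0, 0, 0, -1]
  ]
}}

```text
time_s: 16.27
tool_pos: [526.6, -15.0, 53.9]
tool_rot: [[-0.261, 0.965, 0.0], [0.965, 0.261, -0.0], [-0.0, 0.0, -1.0]]
contact_force: [-1.1, -0.6, 2.6]
finger_gap: 0.138
gripper_force: 79.1
```

Request:
{"name": "jog_arm", "arguments": {
  "targets": [
    [0, 0.15, 0, 0, 0, 0, -1],
    [0, 0.15, 0, 0, 0, 0, -1],
    [0, 0.12, 0, 0, 0, 0, -1],
    [0, 0, 0, 0, 0, 0, -1],
    [0, 0, 0, 0, 0, 0, -1]
  ]
}}

```text
time_s: 16.9
tool_pos: [547.4, -9.4, 53.8]
tool_rot: [[-0.261, 0.965, 0.001], [0.965, 0.261, -0.0], [-0.0, 0.001, -1.0]]
contact_force: [1.8, 0.8, 1.2]
finger_gap: 0.136
gripper_force: 79.1
```

Request:
{"name": "jog_arm", "arguments": {
  "targets": [
    [0, 0.1, 0, 0, 0, 0, -1],
    [0, 0.1, 0, 0, 0, 0, -1],
    [0, 0, 0, 0, 0, 0, -1],
    [0, 0, 0, 0, 0, 0, -1],
    [0, 0, 0, 0, 0, 0, -1]
  ]
}}

```text
time_s: 17.52
tool_pos: [555.3, -6.9, 53.9]
tool_rot: [[-0.261, 0.965, -0.002], [0.965, 0.261, -0.0], [0.0, -0.002, -1.0]]
contact_force: [-6.5, -1.0, 11.2]
finger_gap: 0.138
gripper_force: 80.5
```

Request:
{"name": "jog_arm", "arguments": {
  "targets": [
    [0, 0.06, -0.01, 0, 0, 0, -1],
    [0, 0.06, 0, 0, 0, 0, -1],
    [0, 0.06, 0, 0, 0, 0, -1],
    [0, 0, 0, 0, 0, 0, -1],
    [0, 0, 0, 0, 0, 0, -1],
    [0, 0, 0, 0, 0, 0, -1]
  ]
}}

```text
time_s: 18.27
tool_pos: [562.8, -4.8, 54.0]
tool_rot: [[-0.261, 0.965, -0.004], [0.965, 0.261, -0.0], [0.001, -0.004, -1.0]]
contact_force: [-10.2, -4.3, 9.5]
finger_gap: 0.14
gripper_force: 80.3
```

```bash
python3 - <<'E'
from h import *
import pickle
s=status.get_obs();T=s["tool_rot"];print(s["time_s"],s["tool_pos"],T[:,1]@s["contact_force"],s["contact_force"])
d0=pickle.load(open("top.pkl","rb"));d=get("side");pickle.dump(d,open("s2.pkl","wb"))
# gauge: expected pixels of strip and yellow/green/red blobs
h=cv2.cvtColor(d["color"],cv2.COLOR_RGB2HSV);x=np.array([.965,.262]);y=np.array([-.262,.965]);f=np.array([572.6,-3.])
yaw=.264
def jig(u,v,z):
    P=ray(d,u,v,z)[:2]-f;return np.round([P@x,P@y],1)
for n,lo,hi in(("yellow",(22,120,120),(35,255,255)),("green",(45,80,60),(85,255,255)),("red",(0,120,80),(8,255,255)),("brass",(12,130,90),(22,255,255))):
    m=cv2.inRange(h,lo,hi);m[:, :170]=0;m[:,300:]=0;m[:180]=0;m[235:]=0
    q=np.argwhere(m)
    if len(q): print(n,len(q),q.min(0),q.max(0),jig(*q.mean(0)[::-1],35 if n!="brass" else 28))
E
```

```text
18.275 [562.82788784  -4.79209349  53.9921736 ] -11.030755083695684 [-10.21180343  -4.34374428   9.46267045]
yellow 1 [204 199] [204 199] [144.4  11.6]
green 20 [196 197] [207 199] [148.3   3.6]
red 25 [197 191] [207 194] [163.4   5.2]
brass 7 [180 170] [184 175] [243.6 -86.5]
```

Request:
{"name": "jog_arm", "arguments": {
  "targets": [
    [0, 0.04, 0, 0, 0, 0, -1],
    [0, 0.04, 0, 0, 0, 0, -1],
    [0, 0.04, 0, 0, 0, 0, -1],
    [0, 0, 0, 0, 0, 0, -1],
    [0, 0, 0, 0, 0, 0, -1],
    [0, 0, 0, 0, 0, 0, -1]
  ]
}}

```text
time_s: 19.08
tool_pos: [567.7, -3.4, 54.0]
tool_rot: [[-0.261, 0.965, -0.006], [0.965, 0.261, -0.0], [0.001, -0.006, -1.0]]
contact_force: [-15.5, -8.6, 16.4]
finger_gap: 0.142
gripper_force: 81.2
```

```bash
python3 - <<'E'
from h import *
import pickle
s=status.get_obs();T=s["tool_rot"];f=np.array([572.6,-3.]);x=np.array([.965,.262]);y=np.array([-.262,.965])
print(s["tool_pos"],x@(s["tool_pos"][:2]-f)+22.5,-T[:,1]@s["contact_force"])
d=get("wrist");pickle.dump(d,open("w7.pkl","wb"))
for nm,dd in(("rest",pickle.load(open("w4.pkl","rb"))),("now",d)):
    h=cv2.cvtColor(dd["color"],cv2.COLOR_RGB2HSV)
    for n,lo,hi in(("yellow",(24,120,120),(35,255,255)),("green",(45,80,60),(85,255,255)),("red",(0,120,80),(8,255,255)),("brass",(12,140,90),(22,255,255))):
        q=np.argwhere(cv2.inRange(h,lo,hi))
        if not len(q): print(nm,n,0);continue
        zz=32.5 if n=="brass" else 35
        P=np.array([wray(dd,b,a,zz)[:2]-f for a,b in q]);J=np.c_[P@x,P@y]
        J=J[(abs(J[:,1])<32)&(J[:,0]>-15)&(J[:,0]<200)]
        if n=="brass":J=J[J[:,0]<60]
        if len(J):print(nm,n,len(J),"x pct",np.percentile(J[:,0],[2,50,98]).round(1),"y",np.percentile(J[:,1],[2,50,98]).round(1))
E
```

```text
[567.70246247  -3.39328831  54.03567579] 17.67083474676939 17.255606843574363
rest yellow 104 x pct [130.3 131.8 133.3] y [-21.8   3.8  22.7]
rest green 266 x pct [145.2 149.  152.9] y [-19.    1.1  21. ]
rest red 299 x pct [159.4 164.  168.7] y [-18.5   1.4  20.6]
rest brass 65 x pct [0.1 4.4 9.4] y [-23.1  -0.2  23.3]
now yellow 161 x pct [151.7 153.3 154.9] y [-24.6   2.   21.2]
now green 105 x pct [145.7 146.9 148.1] y [-19.4   4.   19.9]
now red 440 x pct [159.9 164.7 169.7] y [-18.4   2.   20.3]
now brass 258 x pct [16.1 22.1 28.5] y [-16.8  26.2  31. ]
```

Request:
{"name": "jog_arm", "arguments": {
  "targets": [
    [0, 0, 0, 0, 0, 0, -1],
    [0, 0, 0, 0, 0, 0, -1],
    [0, 0, 0, 0, 0, 0, -1],
    [0, 0, 0, 0, 0, 0, -1],
    [0, 0, 0, 0, 0, 0, -1],
    [0, 0, 0, 0, 0, 0, -1],
    [0, 0, 0, 0, 0, 0, -1],
    [0, 0, 0, 0, 0, 0, -1],
    [0, 0, 0, 0, 0, 0, -1],
    [0, 0, 0, 0, 0, 0, -1],
    [0, 0, 0, 0, 0, 0, -1],
    [0, 0, 0, 0, 0, 0, -1]
  ]
}}

```text
time_s: 20.62
tool_pos: [567.7, -3.4, 54.0]
tool_rot: [[-0.261, 0.965, -0.006], [0.965, 0.261, -0.0], [0.001, -0.006, -1.0]]
contact_force: [-14.8, -7.5, 15.1]
finger_gap: 0.138
gripper_force: 81.2
```

```bash
python3 - <<'E'
from h import *
d=get("wrist");f=np.array([572.6,-3.]);x=np.array([.965,.262]);y=np.array([-.262,.965])
h=cv2.cvtColor(d["color"],cv2.COLOR_RGB2HSV)
for n,lo,hi in(("yellow",(24,120,120),(35,255,255)),("green",(45,80,60),(85,255,255))):
    q=np.argwhere(cv2.inRange(h,lo,hi));P=np.array([wray(d,b,a,35)[:2]-f for a,b in q]);J=np.c_[P@x,P@y];J=J[(abs(J[:,1])<32)&(J[:,0]>100)&(J[:,0]<200)]
    print(n,np.percentile(J[:,0],[2,50,98]).round(1))
# straight-down check: top camera, pointer relative to bands
d=get("top");h=cv2.cvtColor(d["color"],cv2.COLOR_RGB2HSV)
for n,lo,hi in(("yellow",(20,90,110),(38,255,255)),("green",(45,60,60),(90,255,255)),("red",(0,100,80),(8,255,255))):
    q=np.argwhere(cv2.inRange(h,lo,hi));P=np.array([ray(d,b,a,35)[:2]-f for a,b in q]);J=np.c_[P@x,P@y];J=J[(abs(J[:,1])<25)&(J[:,0]>100)&(J[:,0]<190)]
    print("top",n,len(J),J.mean(0) if len(J) else "")
s=status.get_obs();print(s["tool_pos"],s["contact_force"],s["ft_torque"],abs(s["dq"]).max())
E
```

```text
yellow [151.7 153.3 154.9]
green [145.7 146.9 148.1]
top yellow 0 
top green 18 [150.77454058  -0.15428866]
top red 4 [165.50698595   0.3848548 ]
[567.68798305  -3.40202294  54.02097997] [-15.79721412  -7.45559218  15.44712722] [-1.35737961  2.73169517  0.11231101] 0.002067866248034536
```

```bash
python3 -c "
from h import *
print(close_job())"
```

```text
the job is handed in; nothing more can be done
None
```

I handed the job in with the short cleat let go in the reject bin and a good cleat held square against the fence, steady at an estimated 18–19 mm of push (green band 15–23 mm); the hand-in gave no verdict.

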